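Draw the spindle of the paper-roll dispenser for a new roll

ROBOT

A 6-joint arm with a two-finger parallel gripper is mounted at the origin on the work surface. World frame = base frame: x ahead of the robot, y to its left, z up, the work surface at z = 0. Lengths are in mm, angles in degrees, forces in N, time in s.
With the tool pointing down it reaches from about 350 to 850 mm from the base axis. Payload 8.1 kg.
Tool frame: the origin (TCP) lies midway between the tips of the shut fingers; the grasp point (between the pads) lies 19 mm behind it (r.grasp_offset is the distance from the TCP to the grasp point, in mm); z points along the fingers, x is the direction in which the jaws open and shut, and the axes are right-handed (so a half turn about z gives the same grasp; the last joint's range is limited). The gripper opens to 85 mm and grips with 20 to 120 N. Pads are 22 mm wide; open, the fingers measure 114 mm over their backs; the gripper's body (76 mm by 85 mm) begins 54 mm behind the grasp point. The pads swing forward as they close: fully open they stand 13 mm farther back than shut.
Start: joints at [-4.893, 7.471, 85.268, -0, 87.261, -4.893], TCP at [600.004, 0.022, 193.192] pointing down, gripper open.
Joint ranges: [-169.43, 169.43], [-51.17, 129.36], [1.28, 143.12], [-76.62, 256.62], [0, 156.53], [-152.29, 152.29]. Speed limits (degrees/s): [136.94, 136.94, 159.86, 180, 180, 180].

INTERFACE

Orientations are given as [roll, pitch, yaw] about the fixed x, y, z axes, in that order (R = Rz(yaw) Ry(pitch) Rx(roll)).
In Python, from bench import r, optics, hand_in gives the robot as it stands.
- The arm moves only by the shell command python3 -m pendant 'ROWS' [FORCE]. ROWS is JSON, a list of rows, each a list of 5 numbers: the opening, from 0 (shut) to 1 (fully open), then the shift along the tool's x, y, z in mm, then the turn about the tool's z in degrees. A call has 1 to 10 rows; each row shifts and turns the commanded pose from where the row before left it, along the tool's axes as they then stand; what a row does not reach is not made up. A row lasts 1/10 s, in which the tool goes at most 50 mm and 8.59 degrees, less where a joint would pass 70% of its speed; a pose out of reach is approached as far as the arm can. A call with a gripper value outside its range is refused whole. The fingers move at their own pace and stop on an object; FORCE is the grip in N (left out, the last holds). Time passes only in rows, so rows that do not move let the fingers close. It gives the time, the measured TCP pose, the force and the opening at its end, in the units of the state.
- r.sense(): the state, without advancing time (a new reading comes with each control period).
- optics.snapshot(name): name is "scene" or "side" or "wrist"; returns (picture, depth): 480x640x3 uint8, blue, green, red; 480x640 float32, mm along the optical axis (not along the pixel's ray), 0 where there is no reading.
- optics.camera_params(name): a dict with "camera_matrix" (3x3 intrinsics, pixels), "eye" and "orientation" of the camera in the world. Camera axes: x right, y down, z forward; pixel columns grow to the right and rows downward; lengths in mm; the calibration is good to about 2 mm. A picture is of the moment at which its call begins: read the wrist's pose just before it. camera_params takes no time and is no camera call; for the wrist camera it gives the pose at the moment of the call.
- hand_in(): hands the job in, once; it reports no verdict.
Trained networks look in the newest picture that a camera, given by its name, has taken for a name from the list of things; names that differ only in an ending like _2 or _b are one class to them, and where a whole thing is asked for, a point or a joint stands for the part that bears it (a point fixed in the world has none). Each returns a list of dicts, best first, with "score" (0 to 1); they miss things now and then, are a little off and sometimes report something else, mostly with a low value. They report only what shows in the picture. A call takes as long as a camera call. They do not tell look-alikes from the thing itself.
- optics.search_frame(camera, query): "at" ([x, y, z] in mm, in world coordinates, good to about 4 mm: the middle of the surface that is visible of it).
The state is a dict: "time": time; "joint_pos": joint angles; "qd": joint speeds; "joint_efforts": joint torques, N m; "tool_pos": TCP position; "tcp_rot": TCP orientation; "ft_force": force on the tool from outside, world axes, zero at the start; "wrist_torque": the same for the moment, N m; "finger_gap": finger opening in mm.
Only numpy, scipy, OpenCV 4.12 (cv2) and the standard library are available. Lean on these libraries where they do the work, as an engineer would, in place of code of your own. Each camera call takes 0.05 s, during which the arm holds its last target. There are 200 camera calls.

TASK

The wrapping-paper roll on the dispenser is used up. Turn the keeper lever a quarter turn towards the dispenser's front, so that it stands square to the spindle, and let go of it; then draw the spindle out endways by its hand grip, straight and without forcing it, until its inner end has left the space between the two side plates (the spent core drops off) but is still well inside the bushing. Finish holding the spindle there, in line with its bore, and leave the other things on the desk alone.

Things in the scene. Friction and masses are not known exactly. Their poses are not given: they have to be found in the camera images.
- dispenser: Bench roll dispenser of white painted steel, fixed, base 190 x 152 mm. Origin: centre of its underside, on the desk; z up, -x its front (tear-off blade), y along the spindle, which is drawn towards +y. Two side plates 117 mm high, inner faces at y = -60 and +60 mm. Between them the base is a tray, floor 13 mm up, into which the core falls.
- bushing_mouth (a point): Centre of the outer end of the near bushing, on the bore's axis, at dispenser x = 0, y = 100, z = 95 mm. The bushing (steel, 40 mm outside) with the near side plate has a bore 40 mm long, from dispenser y = 60 to 100, and 19.2 mm in diameter for the 18 mm spindle. The far plate's like bore runs from y = -76 to -60.
- keeper (a joint): Angle (rad) of the keeper lever, dark steel, on top of the bushing; vertical pivot at dispenser x = 0, y = 80 mm. 0: it points to +y over the spindle, its tongue in front of the collar (locked up to about 0.8). Grows as it swings to the front, anticlockwise from above; 1.571: square to the spindle, pointing to -x. Stops at -0.25 and 2.0. Stays where left; takes about 1.5 N at the knob.
- keeper_knob (a point): Centre of the upright black round knob on the end of the keeper lever: 16 mm diameter, 36 mm high, 62 mm from the pivot's axis, centre 147 mm above the desk (top 165, lever's upper face 129). It can be grasped from above or pushed round.
- spindle: Loose steel rod, 18 mm thick, with a collar (36 mm diameter) and at its outer end a black round hand grip 26 mm in diameter and 64 mm long; about 0.2 kg. Origin: centre of the hand grip, on the axis, about 95 mm above the desk; y points outwards along the rod. Home at the start: grip centre at dispenser y = about 158 mm, collar against the bushing's mouth (up to 7 mm of end play).
- spindle_tip (a point): Centre of the spindle's inner end, on its axis, 238 mm from the hand grip's centre (towards the spindle's -y). At dispenser y = about -80 mm when home.
- core_center (a point): Centre of the spent cardboard core, a tube 38 mm outside, 30 mm inside, 100 mm long, hanging loosely on the spindle between the side plates (centre 88 mm above the desk). When it has dropped into the tray its centre is about 32 mm above the desk.
Not all that is in view belongs to the job. What is shaped like the part that bears core_center but orange, purple or red is not meant.

How it is judged:
By the outcome, as a careful person would: the job done as asked, in the order asked, and still so for the second after the job is handed in, while the arm keeps its last pose, push and grip.
It also fails if it takes over 51 s, if anything falls off the work surface, if the arm or the gripper's body presses on something with over 40 N, if the wrist force passes 120 N, or if a joint passes its speed limit or range.

## Working session

There is one attempt and no reset: what is moved stays moved. The work goes in short steps, Python scripts to look and compute and a shell command to move; the robot and the scene stay as the last step left them, time stands still between calls to the robot, and variables do not carry over. Pictures are saved under pics/ and viewed, about 8 in all and at most 12, crops included, and the job is handed in when it is done.

```bash
ls; mkdir -p pics; cat > h.py <<'E'
from bench import r, optics
import numpy as np, cv2
from scipy.spatial.transform import Rotation as R
def cam(n):
    p=optics.camera_params(n); return p
def rot(o):
    o=np.array(o,float)
    return o if o.shape==(3,3) else R.from_euler('xyz',o,degrees=True).as_matrix()
def world(n,d,p=None):
    p=p or cam(n); K=np.array(p['camera_matrix']); v,u=np.mgrid[0:480,0:640]
    c=np.stack([(u-K[0,2])/K[0,0]*d,(v-K[1,2])/K[1,1]*d,d],-1)
    return c@rot(p['orientation']).T+np.array(p['eye'])
E
python3 - <<'E'
from h import *
for n in ['scene','side']:
    im,d=optics.snapshot(n); cv2.imwrite(f'pics/{n}1.png',im); np.save(f'pics/{n}1.npy',d)
    print(n,cam(n))
    for q in ['dispenser','keeper_knob','keeper','spindle','core_center']:
        print(q,[(np.round(a['at']).tolist(),round(a['score'],2)) for a in optics.search_frame(n,q)[:4]])
print(r.sense())
E
```

```text
pics
scene {'camera_matrix': array([[599.22666068,   0.        , 320.31561774],
       [  0.        , 599.22666068, 230.96525499],
       [  0.        ,   0.        ,   1.        ]]), 'eye': array([1198.72374844,  154.57090894,  944.11963117]), 'orientation': array([-140.76594031,    0.1518195 ,  114.96744691])}
dispenser [([613.0, -185.0, 27.0], 0.63)]
keeper_knob [([598.0, -82.0, 135.0], 0.7)]
keeper [([595.0, -79.0, 128.0], 0.69), ([597.0, -48.0, 101.0], 0.58)]
spindle [([595.0, -49.0, 102.0], 0.62)]
core_center [([430.0, -36.0, 34.0], 0.68), ([726.0, -372.0, 34.0], 0.59), ([561.0, -358.0, 32.0], 0.58)]
side {'camera_matrix': array([[447.86286187,   0.        , 317.71991943],
       [  0.        , 447.86286187, 236.18329175],
       [  0.        ,   0.        ,   1.        ]]), 'eye': array([489.55289762, 444.86409356, 490.49379723]), 'orientation': array([-121.27124379,   -1.12311409, -169.03566491])}
dispenser [([577.0, -137.0, 51.0], 0.95)]
keeper_knob [([593.0, -58.0, 134.0], 0.78)]
keeper [([592.0, -58.0, 128.0], 0.9)]
spindle [([586.0, -34.0, 102.0], 0.67)]
core_center [([526.0, -373.0, 30.0], 0.91), ([439.0, -37.0, 30.0], 0.73), ([717.0, -363.0, 29.0], 0.7), ([591.0, -205.0, 106.0], 0.68)]
{'time': 0.6, 'joint_pos': array([-4.89380253e+00,  7.46829453e+00,  8.52690496e+01,  1.75115245e-03,
        8.72629613e+01, -4.89257762e+00]), 'qd': array([-0.03492317, -0.03130561, -0.0069871 , -0.00957604, -0.01653031,
        0.00442127]), 'joint_efforts': array([-2.75274415e-04, -5.68962657e+01, -5.00592041e+01, -1.50334945e-04,
        1.61388012e-03, -5.77364716e-06]), 'tool_pos': array([5.99988868e+02, 2.78601605e-02, 1.93210192e+02]), 'tcp_rot': array([-1.79998231e+02,  1.55148726e-04, -1.30853598e-03]), 'ft_force': array([ 0.34785992,  0.07779978, -0.04879248]), 'wrist_torque': array([ 0.01565954,  0.01549744, -0.01849645]), 'finger_gap': 85.45748856939487}
```

View pics/scene1.png

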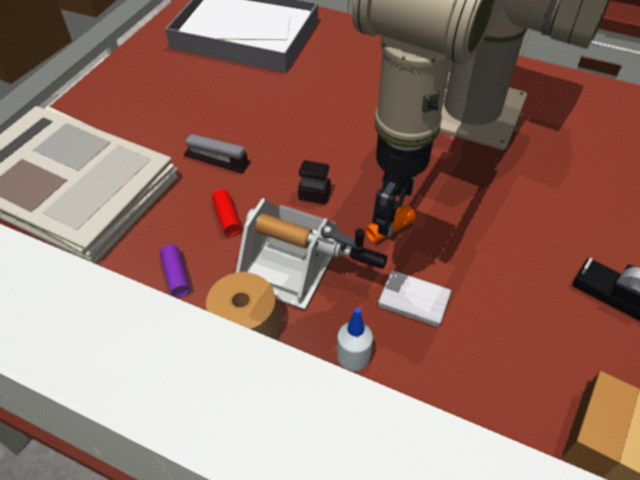

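View pics/side1.png

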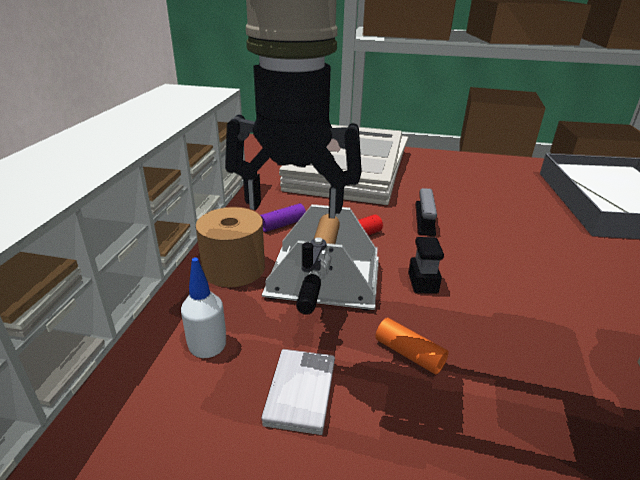

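```bash
python3 - <<'E'
from h import *
im,d=optics.snapshot('wrist'); p=cam('wrist'); print(p['eye'],p['orientation']); cv2.imwrite('pics/w1.png',im)
for q in ['keeper_knob','spindle','core_center']:
    print(q,[(np.round(a['at']).tolist(),round(a['score'],2)) for a in optics.search_frame('wrist',q)[:4]])
a=cv2.imread('pics/scene1.png')[180:320,200:420]; b=cv2.imread('pics/side1.png')[180:330,230:410]
cv2.imwrite('pics/crop1.png',np.hstack([cv2.resize(a,(400,255),interpolation=3),cv2.resize(b,(306,255),interpolation=3)]))
for n in ['scene','side','wrist']:
    if n=='wrist': W=world(n,d,p)
    else:
        d2=np.load(f'pics/{n}1.npy'); W=world(n,d2); W[d2==0]=np.nan; im=cv2.imread(f'pics/{n}1.png')
    P=W.reshape(-1,3); C=im.reshape(-1,3).astype(int)
    box=(P[:,0]>500)&(P[:,0]<700)&(P[:,1]>-300)&(P[:,1]<10)&(P[:,2]>88)&(P[:,2]<175)
    dark=box&(C.max(1)<60)
    core=box&(C[:,2]-C[:,0]>50)&(P[:,2]<115)
    for nm,m in [('grip',dark&(P[:,2]<112)&(P[:,1]>-75)),('knob',dark&(P[:,2]>135)&(P[:,2]<170)),('core',core)]:
        Q=P[m]
        if len(Q)>5: print(n,nm,len(Q),np.median(Q,0).round(1),np.percentile(Q,2,0).round(1),np.percentile(Q,98,0).round(1), [ (y,np.median(Q[abs(Q[:,1]-y)<4],0).round(1).tolist()) for y in range(int(np.percentile(Q[:,1],5)),int(np.percentile(Q[:,1],95)),20)])
E
```

```text
[600.02371044  75.31013777 374.98484041] [ 1.62686823e+02 -4.16973010e-02  5.62457326e-03]
keeper_knob [([593.0, -167.0, 105.0], 0.72), ([590.0, -82.0, 134.0], 0.63)]
spindle [([586.0, -36.0, 108.0], 0.55)]
core_center [([596.0, -169.0, 106.0], 0.94), ([442.0, -38.0, 30.0], 0.65)]
scene grip 467 [595.5 -36.4 104.2] [582.6 -68.5  90.8] [601.9  -7.7 109.2] [(-65, [597.4, -64.8, 103.5]), (-45, [595.3, -45.2, 104.6]), (-25, [594.8, -25.0, 104.3])]
scene knob 125 [599.6 -54.6 155.9] [591.5 -62.  136.9] [602.8 -48.9 166.5] [(-61, [600.3, -59.1, 155.5])]
scene core 970 [ 602.2 -201.8  103.8] [ 579.7 -251.6   88.9] [612.6 -82.2 109. ] [(-248, [603.7, -247.9, 103.8]), (-228, [603.1, -228.1, 103.7]), (-208, [602.9, -207.9, 104.0]), (-188, [602.4, -188.0, 104.5]), (-168, [601.4, -167.9, 103.9])]
side grip 689 [586.6 -26.6 105.3] [575.6 -68.   89.9] [600.2  -7.6 109.3] [(-65, [587.3, -65.0, 106.6]), (-45, [585.6, -44.9, 106.6]), (-25, [585.0, -25.4, 106.3])]
side knob 249 [593.9 -51.9 153.6] [587.7 -61.8 135.8] [601.2 -49.1 166.2] [(-59, [591.9, -56.6, 164.9])]
side core 453 [ 591.4 -207.3  106.3] [ 578.3 -251.9   97.9] [ 610.3 -167.   108.9] [(-247, [599.5, -247.5, 104.2]), (-227, [592.9, -227.6, 106.1]), (-207, [591.1, -206.9, 106.6]), (-187, [592.1, -187.6, 106.4])]
wrist grip 877 [594.2 -42.2 106.9] [581.7 -63.4  97.7] [601.8 -13.6 109.3] [(-61, [586.2, -60.6, 106.9]), (-41, [595.6, -41.6, 106.7]), (-21, [593.5, -21.4, 107.2])]
wrist knob 104 [594.3 -49.8 139.9] [589.  -56.3 135.1] [602.7 -48.8 162.7] [(-52, [594.1, -49.8, 139.8])]
wrist core 959 [ 571.7 -133.4  101. ] [ 540.4 -140.4   88.4] [625.7 -65.2 113.7] [(-137, [553.7, -134.4, 98.9]), (-117, [nan, nan, nan]), (-97, [578.3, -99.2, 107.8]), (-77, [583.9, -77.4, 100.8])]
  return _methods._mean(a, axis=axis, dtype=dtype,
  ret = um.true_divide(
```

View pics/crop1.png

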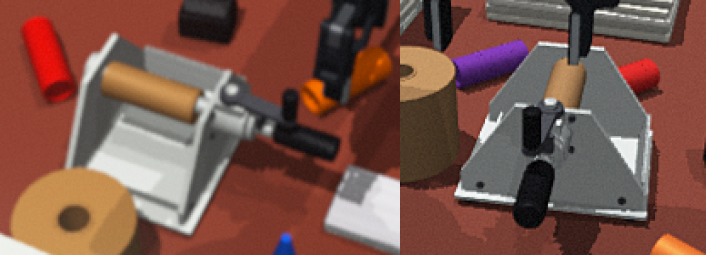

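View pics/w1.png

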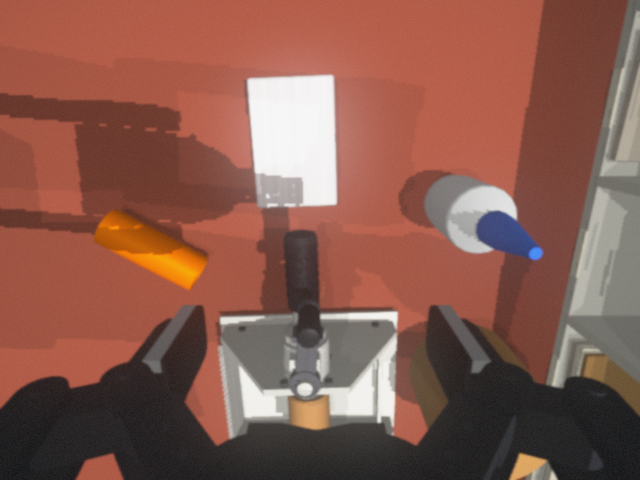

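```bash
python3 - <<'E'
from h import *
from scipy.optimize import least_squares as LS
im0,d0=optics.snapshot('wrist')
for n in ['scene','side','wrist']:
    if n=='wrist': im,d=im0,d0
    else: d=np.load(f'pics/{n}1.npy'); im=cv2.imread(f'pics/{n}1.png')
    W=world(n,d); W[d==0]=np.nan
    P=W.reshape(-1,3); C=im.reshape(-1,3).astype(int)
    near=(abs(P[:,0]-593)<35)
    dark=near&(C.max(1)<60)&(P[:,1]>-90)&(P[:,1]<5)
    G=P[dark&(P[:,2]<111)&(P[:,2]>85)&(P[:,1]>-48)]
    f=lambda q:np.hypot(G[:,0]-q[0]-q[1]*(G[:,1]+40),G[:,2]-q[2])-13
    s=LS(f,[590,-.04,95],loss='soft_l1'); print(n,'grip',s.x.round(3),np.percentile(G[:,1],99.5).round(1))
    K=P[dark&(P[:,2]>133)&(P[:,2]<162)]
    s=LS(lambda q:np.hypot(K[:,0]-q[0],K[:,1]-q[1])-8,[595,-57],loss='soft_l1'); print(' knob',s.x.round(1),len(K))
    c=near&(C[:,2]-C[:,0]>50)&(P[:,2]<112)&(P[:,2]>85)&(P[:,1]<-145)&(P[:,1]>-255)
    Q=P[c]
    if len(Q)>50:
        s=LS(lambda q:np.hypot(Q[:,0]-q[0]-q[1]*(Q[:,1]+200),Q[:,2]-q[2])-19,[596,-.04,88],loss='soft_l1'); print(' core',s.x.round(3),np.percentile(Q[:,1],[1,99]).round(1))
    # plates/bushing: white/grey points of top edges, z 112..119
    T=P[(abs(P[:,0]-595)<60)&(P[:,2]>113)&(P[:,2]<120)&(C.min(1)>90)]
    if len(T): h,e=np.histogram(T[:,1],bins=np.arange(-300,-90,4)); print(' plate tops',[(int(e[i]),int(h[i])) for i in np.argsort(-h)[:7]])
E
```

```text
scene grip [ 5.8731e+02 -4.4000e-02  9.4416e+01] -6.4
 knob [593.6 -56.5] 90
 core [ 5.92706e+02 -3.10000e-02  8.82910e+01] [-252.2 -154.6]
 plate tops [(-136, 67), (-264, 62), (-260, 60), (-140, 39), (-132, 20), (-268, 10), (-116, 7)]
side grip [ 5.88762e+02 -1.10000e-02  9.52120e+01] -7.2
 knob [595.3 -58.1] 193
 core [ 5.94501e+02 -3.80000e-02  8.92710e+01] [-252.  -165.4]
 plate tops [(-264, 48), (-136, 46), (-260, 42), (-140, 37), (-104, 16), (-268, 14), (-132, 8)]
wrist grip [ 5.89417e+02 -2.20000e-02  9.57380e+01] -32.7
 knob [595.3 -57.3] 398
 core [ 5.94596e+02 -3.50000e-02  8.90800e+01] [-187.9 -154.3]
 plate tops [(-136, 375), (-140, 194), (-132, 94), (-104, 55), (-144, 4), (-100, 4), (-108, 3)]
```

```bash
python3 -m pendant '[[1,-2,20,0,1.5],[1,-2,20,0,1],[1,-1,17.3,0,1],[1,0,0,20,0],[1,0,0,20,0],[1,0,0,16,0],[1,0,0,0,0]]' 30; python3 - <<'E'
from h import *
im,d=optics.snapshot('wrist'); cv2.imwrite('pics/w2.png',im)
E
```

```text
time: 1.55
tool_pos: [591.7, -57.0, 134.0]
tcp_rot: [-180.0, 0.3, -3.5]
ft_force: [-0.1, -0.1, -0.5]
finger_gap: 85.3
```

View pics/w2.png

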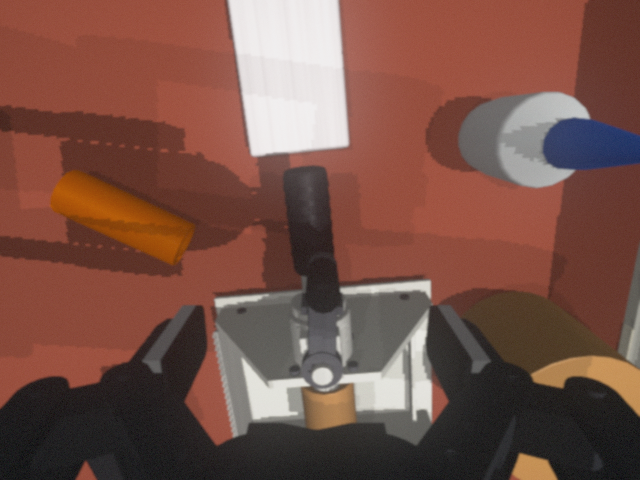

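```bash
python3 -m pendant '[[1,3,0,-2,0],[0,0,0,0,0],[0,0,0,0,0],[0,0,0,0,0],[0,0,0,0,0],[0,0,0,0,0],[0,0,0,0,0]]' 25
```

```text
time: 2.3
tool_pos: [596.7, -57.3, 139.2]
tcp_rot: [180.0, 0.0, -3.5]
ft_force: [0.2, 0.1, 0.6]
finger_gap: 0.4
```

```bash
python3 - <<'E'
from h import *
im,d=optics.snapshot('wrist'); a=im[150:480,150:500]
im2,_=optics.snapshot('side'); b=im2[150:330,220:420]
im3,_=optics.snapshot('scene'); c=im3[150:300,280:450]
f=lambda x,w:cv2.resize(x,(w,330),interpolation=3)
print([ (q['at'],q['score']) for q in optics.search_frame('scene','keeper_knob')])
cv2.imwrite('pics/c3.png',np.hstack([f(a,260),f(b,270),f(c,270)])); print(r.sense()['finger_gap'])
E
```

```text
[([597.7, -80.5, 133.8], 0.73)]
0.11631728520605904
```

View pics/c3.png

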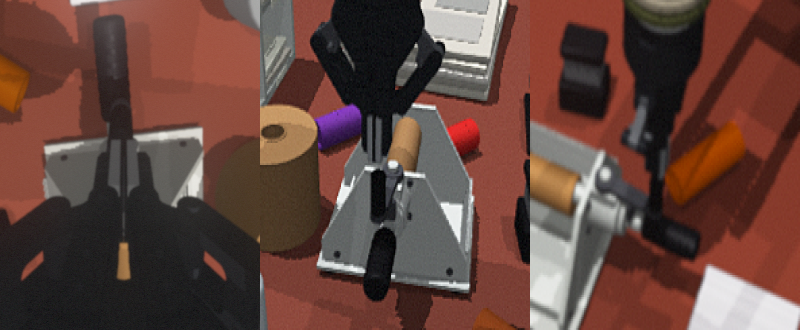

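```bash
python3 - <<'E'
from h import *
T=np.array(r.sense()['tool_pos']); print(T)
for n in ['scene','side','wrist']:
    p=cam(n); K=np.array(p['camera_matrix'])
    for nm,X in [('tcp',T),('knobtop',[595,-57,165]),('knobmid',[595,-57,147])]:
        c=rot(p['orientation']).T@(np.array(X)-p['eye']); print(n,nm,(K@c/c[2])[:2].round(0),c[2].round())
    im,d=optics.snapshot(n); W=world(n,d)
    m=(abs(W[...,0]-595)<50)&(W[...,1]>-110)&(W[...,1]<0)&(W[...,2]>125)&(W[...,2]<185)&(d>0)
    for z in range(130,185,10):
        Q=W[m&(abs(W[...,2]-z)<5)]
        if len(Q): print(z,len(Q),np.percentile(Q[:,0],[2,50,98]).round(),np.percentile(Q[:,1],[2,50,98]).round())
E
```

```text
[596.68569884 -57.3464976  139.13546904]
scene tcp [358. 241.] 1025.0
scene knobtop [359. 231.] 1006.0
scene knobmid [359. 237.] 1020.0
130 257 [584. 595. 602.] [-109.  -84.  -50.]
140 29 [594. 600. 602.] [-62. -54. -48.]
150 39 [593. 600. 603.] [-62. -53. -48.]
160 54 [591. 599. 603.] [-63. -55. -49.]
170 12 [594. 597. 601.] [-62. -57. -50.]
180 15 [589. 603. 607.] [-68. -49. -47.]
side tcp [306. 260.] 621.0
side knobtop [307. 245.] 607.0
side knobmid [307. 256.] 616.0
130 190 [584. 590. 601.] [-109.  -81.  -50.]
140 63 [588. 594. 601.] [-57. -51. -49.]
150 69 [588. 594. 601.] [-56. -51. -49.]
160 78 [588. 594. 602.] [-60. -52. -49.]
170 40 [589. 595. 601.] [-63. -56. -49.]
180 37 [590. 596. 604.] [-58. -49. -46.]
wrist tcp [316. 272.] 196.0
wrist knobtop [312. 293.] 171.0
wrist knobmid [312. 278.] 188.0
130 183 [588. 596. 603.] [-56. -50. -49.]
140 202 [588. 596. 603.] [-57. -50. -49.]
150 236 [588. 596. 603.] [-56. -50. -49.]
160 429 [588. 595. 603.] [-57. -51. -49.]
170 167 [589. 595. 601.] [-58. -53. -50.]
180 105 [590. 598. 605.] [-52. -47. -47.]
```

```bash
python3 - <<'E'
from h import *
im,d=optics.snapshot('wrist'); W=world('wrist',d)
a=cv2.convertScaleAbs(im[220:480,200:440],alpha=2.2,beta=20)
s,ds=optics.snapshot('side'); b=cv2.convertScaleAbs(s[180:310,250:370],alpha=2.2,beta=20)
cv2.imwrite('pics/c4.png',np.hstack([cv2.resize(a,(400,433),interpolation=3),cv2.resize(b,(400,433),interpolation=3)]))
for v in range(260,420,10): print(v,[tuple(W[v,u].round().astype(int)) for u in (296,304,316,328,336)])
E
```

```text
260 [(np.int64(585), np.int64(-62), np.int64(108)), (np.int64(591), np.int64(-51), np.int64(139)), (np.int64(597), np.int64(-49), np.int64(143)), (np.int64(605), np.int64(-104), np.int64(1)), (np.int64(612), np.int64(-104), np.int64(1))]
270 [(np.int64(584), np.int64(-69), np.int64(106)), (np.int64(592), np.int64(-50), np.int64(153)), (np.int64(597), np.int64(-50), np.int64(155)), (np.int64(603), np.int64(-57), np.int64(138)), (np.int64(612), np.int64(-114), np.int64(1))]
280 [(np.int64(583), np.int64(-79), np.int64(99)), (np.int64(592), np.int64(-50), np.int64(164)), (np.int64(597), np.int64(-50), np.int64(165)), (np.int64(603), np.int64(-56), np.int64(155)), (np.int64(611), np.int64(-123), np.int64(1))]
290 [(np.int64(588), np.int64(-55), np.int64(164)), (np.int64(593), np.int64(-47), np.int64(182)), (np.int64(598), np.int64(-47), np.int64(184)), (np.int64(602), np.int64(-47), np.int64(183)), (np.int64(610), np.int64(-128), np.int64(13))]
300 [(np.int64(584), np.int64(-81), np.int64(122)), (np.int64(593), np.int64(-47), np.int64(191)), (np.int64(597), np.int64(-47), np.int64(191)),
[... 2036 characters left out ...]
np.int64(-40), np.int64(249)), (np.int64(594), np.int64(-50), np.int64(238)), (np.int64(596), np.int64(-69), np.int64(215)), (np.int64(600), np.int64(-59), np.int64(228)), (np.int64(602), np.int64(-41), np.int64(249))]
400 [(np.int64(593), np.int64(-41), np.int64(252)), (np.int64(593), np.int64(-62), np.int64(227)), (np.int64(590), np.int64(-165), np.int64(107)), (np.int64(600), np.int64(-63), np.int64(227)), (np.int64(602), np.int64(-42), np.int64(251))]
410 [(np.int64(593), np.int64(-43), np.int64(252)), (np.int64(593), np.int64(-66), np.int64(227)), (np.int64(590), np.int64(-173), np.int64(108)), (np.int64(600), np.int64(-66), np.int64(228)), (np.int64(602), np.int64(-46), np.int64(250))]
```

View pics/c4.png

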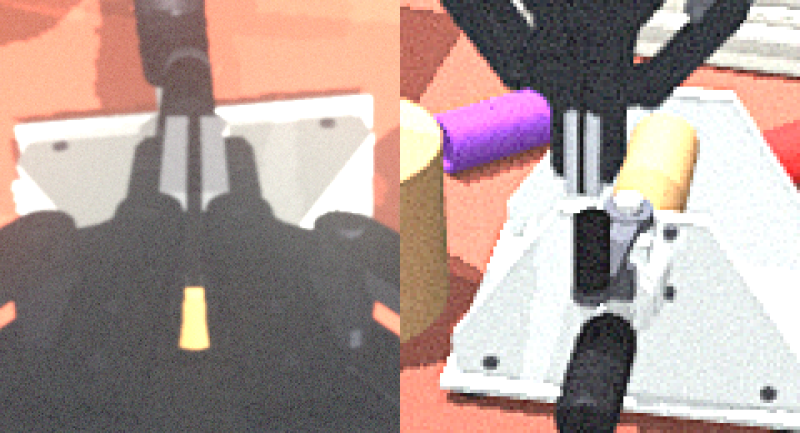

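```bash
python3 -c "
from bench import r; print(r.grasp_offset)"; python3 -m pendant '[[1,0,0,0,0],[1,0,0,0,0],[1,0,0,0,0],[1,0,0,0,0],[1,0,0,0,0],[1,-1,0,14,0],[1,-1,0,14,0],[1,0,0,12,0],[1,0,0,0,0]]' 25; python3 - <<'E'
from h import *
for n in ['wrist','side']:
    im,d=optics.snapshot(n); W=world(n,d)
    m=(abs(W[...,0]-595)<75)&(W[...,1]>-75)&(W[...,1]<-30)&(W[...,2]>118)&(W[...,2]<230)&(d>0)
    for z in range(120,230,10):
        Q=W[m&(abs(W[...,2]-z)<5)]
        if len(Q): print(n,z,[(int(x),int(c)) for x,c in zip(range(520,670,10),np.histogram(Q[:,0],np.arange(520,671,10))[0]) if c])
E
```

```text
18.700000000000003
time: 3.65
tool_pos: [592.3, -56.8, 95.4]
tcp_rot: [-180.0, 0.3, -3.5]
ft_force: [-0.1, -0.3, -0.6]
finger_gap: 85.5
wrist 130 [(580, 34), (590, 214), (600, 79)]
wrist 140 [(580, 37), (590, 266), (600, 99)]
wrist 150 [(540, 34), (550, 247), (580, 50), (590, 318), (600, 122), (630, 262), (640, 28)]
wrist 160 [(530, 62), (540, 261), (550, 597), (580, 80), (590, 425), (600, 167), (630, 667), (640, 265), (650, 10)]
wrist 170 [(530, 105), (540, 343), (550, 755), (580, 70), (590, 1025), (600, 218), (630, 819), (640, 359), (650, 16)]
wrist 180 [(530, 86), (540, 373), (550, 781), (630, 861), (640, 378), (650, 15)]
wrist 190 [(520, 36), (530, 229), (540, 674), (550, 318), (630, 489), (640, 570), (650, 247), (660, 20)]
wrist 200 [(520, 1022), (530, 3398), (540, 1758), (550, 604), (630, 716), (640, 2292), (650, 3164), (660, 894)]
wrist 210 [(520, 1913), (530, 1517), (540, 308), (550, 706), (560, 802), (570, 190), (580, 822), (590, 642), (600, 840), (610, 126), (620, 899), (630, 754), (640, 196), (650, 1981), (660, 1328)]
wrist 220 [(520, 72), (530, 1292), (550, 776), (560, 21
[... 411 characters left out ...]
]
side 170 [(530, 21), (540, 58), (550, 6), (580, 3), (590, 33), (600, 4), (630, 46), (640, 38), (650, 3)]
side 180 [(530, 18), (540, 49), (550, 11), (630, 49), (640, 39), (650, 5)]
side 190 [(530, 22), (540, 42), (550, 9), (630, 32), (640, 33), (650, 14), (660, 2)]
side 200 [(520, 58), (530, 61), (540, 105), (550, 38), (560, 1), (630, 35), (640, 68), (650, 78), (660, 35)]
side 210 [(520, 73), (530, 22), (540, 38), (550, 85), (560, 46), (570, 9), (580, 29), (590, 20), (600, 30), (610, 5), (620, 32), (630, 34), (640, 5), (650, 63), (660, 35)]
side 220 [(520, 58), (530, 29), (550, 83), (560, 70), (570, 34), (580, 49), (590, 49), (600, 54), (610, 40), (620, 50), (630, 21), (650, 52), (660, 33)]
```

```bash
python3 -m pendant '[[0,0,0,0,0],[0,0,0,0,0],[0,0,0,0,0],[0,0,0,0,0],[0,0,0,0,0],[0,0,0,0,0]]' 25
```

```text
time: 4.35
tool_pos: [594.9, -57.2, 99.5]
tcp_rot: [180.0, -0.0, -3.5]
ft_force: [-0.8, 1.1, 2.5]
finger_gap: 14.9
```

```bash
python3 -m pendant '[[0,-6.91,0.39,0,-6.4],[0,-6.91,0.39,0,-6.4],[0,-6.91,0.39,0,-6.4],[0,-6.91,0.39,0,-6.4],[0,-6.91,0.39,0,-6.4],[0,-6.91,0.39,0,-6.4],[0,-6.91,0.39,0,-6.4],[0,0,0,0,0],[0,0,0,0,0]]'
```

```text
time: 5.25
tool_pos: [550.4, -72.7, 99.5]
tcp_rot: [180.0, -0.0, 41.1]
ft_force: [1.8, -1.0, 1.5]
finger_gap: 15.2
```

```bash
python3 -m pendant '[[0,-6.87,0.38,0,-6.35],[0,-6.87,0.38,0,-6.35],[0,-6.87,0.38,0,-6.35],[0,-6.87,0.38,0,-6.35],[0,-6.87,0.38,0,-6.35],[0,-6.87,0.38,0,-6.35],[0,-6.87,0.38,0,-6.35],[0,-6.87,0.38,0,-6.35],[0,0,0,0,0],[0,0,0,0,0]]'
```

```text
time: 6.25
tool_pos: [530.3, -121.3, 99.6]
tcp_rot: [179.9, -0.0, 91.9]
ft_force: [4.8, 0.3, -0.9]
finger_gap: 15.1
```

```bash
python3 -m pendant '[[1,0,0,0,0],[1,0,0,0,0],[1,0,0,0,0],[1,0,0,0,0],[1,0,0,-20,0],[1,0,0,-25,0],[1,0,0,-25,0],[1,0,0,-20,0],[1,0,0,0,0]]'; python3 - <<'E'
from h import *
from scipy.optimize import least_squares as LS
for n in ['scene','side']:
    im,d=optics.snapshot(n); W=world(n,d); C=im.astype(int); cv2.imwrite(f'pics/{n}5.png',im)
    m=(abs(W[...,0]-530)<30)&(abs(W[...,1]+120)<30)&(W[...,2]>133)&(W[...,2]<162)&(C.max(2)<70)&(d>0)
    K=W[m]; s=LS(lambda q:np.hypot(K[:,0]-q[0],K[:,1]-q[1])-8,[530,-121],loss='soft_l1'); print(n,len(K),s.x.round(1))
    m=(abs(W[...,0]-592)<35)&(W[...,1]>-60)&(W[...,1]<5)&(W[...,2]>85)&(W[...,2]<111)&(C.max(2)<60)
    print('grip y range',np.percentile(W[m][:,1],[1,99.5]).round(1))
a=cv2.imread('pics/scene5.png')[170:320,220:420]; b=cv2.imread('pics/side5.png')[170:330,220:420]
cv2.imwrite('pics/c5.png',np.hstack([cv2.resize(a,(400,300),interpolation=3),cv2.resize(b,(375,300),interpolation=3)]))
E
```

```text
time: 7.15
tool_pos: [530.9, -122.1, 192.9]
tcp_rot: [179.7, 0.1, 92.1]
ft_force: [-0.4, 0.0, 0.6]
finger_gap: 85.6
scene 89 [ 528.  -121.6]
grip y range [-59.5  -6.9]
side 179 [ 529.9 -123.1]
grip y range [-59.2  -6.9]
```

View pics/c5.png

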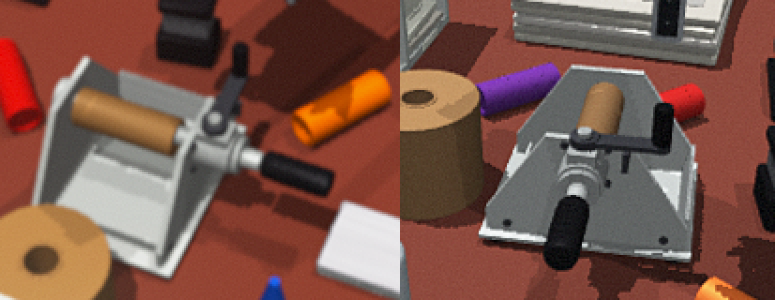

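```bash
python3 -m pendant '[[1,20.75,15.1,0,0],[1,20.75,15.1,0,0],[1,20.75,15.1,0,0],[1,20.75,15.1,0,0],[1,0,0,10,8.2],[1,0,0,10,8.2],[1,0,0,10,8.2],[1,0,0,10,8.2],[1,0,0,10,8.2],[1,0,0,10,8.2]]'; python3 -m pendant '[[1,0,0,0,8.2],[1,0,0,0,8.2],[1,0,0,0,8.2],[1,0,0,0,8.2],[1,0,0,0,8.2],[1,0,0,0,0],[1,0,0,0,0],[1,0,0,0,0]]'; python3 - <<'E'
from h import *
from scipy.optimize import least_squares as LS
s=r.sense(); print(s['tool_pos'],s['tcp_rot'])
im,d=optics.snapshot('wrist'); W=world('wrist',d); C=im.astype(int); cv2.imwrite('pics/w6.png',im)
G=W[(abs(W[...,0]-590)<30)&(W[...,1]>-70)&(W[...,1]<5)&(W[...,2]>90)&(W[...,2]<111)&(C.max(2)<70)&(d>0)]
q=LS(lambda q:np.hypot(G[:,0]-q[0]-q[1]*(G[:,1]+40),G[:,2]-q[2])-13,[590,-.03,95],loss='soft_l1'); print(len(G),q.x,np.percentile(G[:,1],[1,99.5]))
E
```

```text
time: 8.25
tool_pos: [584.8, -36.1, 126.4]
tcp_rot: [-179.9, 0.1, 42.6]
ft_force: [0.4, 0.9, 0.3]
finger_gap: 85.1
time: 9.05
tool_pos: [585.8, -36.3, 128.4]
tcp_rot: [-180.0, 0.1, 2.1]
ft_force: [-0.4, 0.3, -0.4]
finger_gap: 85.4
[585.78069281 -36.26017509 128.38693942] [-1.79989309e+02  6.86170270e-02  2.09267100e+00]
3974 [ 5.89156747e+02 -3.16364052e-02  9.55498623e+01] [-68.76859109  -7.50410314]
```

```bash
python3 -m pendant '[[1,3,0,20,0],[1,0,0,20,0],[1,0,0,20,0],[1,0,0,15,0],[1,0,0,15,0],[1,0,0,0,0],[1,0,0,0,0],[1,0,0,0,0],[1,0,0,0,0]]'
```

```text
time: 10.0
tool_pos: [590.3, -36.4, 40.5]
tcp_rot: [180.0, -0.1, 1.9]
ft_force: [-0.0, 0.8, -0.8]
finger_gap: 85.7
```

```bash
python3 -m pendant '[[1,-1.3,0,2,0],[0,0,0,0,0],[0,0,0,0,0],[0,0,0,0,0],[0,0,0,0,0],[0,0,0,0,0],[0,0,0,0,0],[0,0,0,0,0]]' 50
```

```text
time: 10.8
tool_pos: [588.1, -36.3, 37.4]
tcp_rot: [180.0, -0.0, 1.9]
ft_force: [-0.0, 1.1, 1.5]
finger_gap: 24.5
```

```bash
python3 -m pendant '[[0,0,-2,0,0],[0,0,-4,0,0],[0,0,-5,0,0],[0,0,-5,0,0],[0,0,-5,0,0],[0,0,-5,0,0],[0,0,-4,0,0],[0,0,0,0,0]]'
```

```text
time: 11.6
tool_pos: [586.8, -5.2, 37.1]
tcp_rot: [-180.0, 0.0, 1.9]
ft_force: [1.8, 2.3, -0.5]
finger_gap: 24.6
```

```bash
python3 -m pendant '[[0,0,-4,0,0],[0,0,-6,0,0],[0,0,-6,0,0],[0,0,-6,0,0],[0,0,-6,0,0],[0,0,-6,0,0],[0,0,-6,0,0],[0,0,-6,0,0],[0,0,-4,0,0],[0,0,0,0,0]]'; python3 - <<'E'
from h import *
im,d=optics.snapshot('side'); W=world('side',d); C=im.astype(int)
G=W[(abs(W[...,0]-587)<20)&(W[...,1]>-30)&(W[...,1]<120)&(W[...,2]>85)&(W[...,2]<111)&(C.max(2)<60)&(d>0)]
print(np.percentile(G[:,1],[1,50,99.5]))
E
```

```text
time: 12.6
tool_pos: [585.1, 44.6, 37.0]
tcp_rot: [-180.0, 0.0, 1.9]
ft_force: [0.8, 0.7, -1.6]
finger_gap: 24.4
[13.28821386 54.46025175 73.56655001]
```

```bash
python3 -m pendant '[[0,0,-4,0,0],[0,0,-6,0,0],[0,0,-6,0,0],[0,0,-6,0,0],[0,0,-6,0,0],[0,0,-6,0,0],[0,0,-4,0,0],[0,0,0,0,0]]'; python3 -m pendant '[[0,0,-4,0,0],[0,0,-5,0,0],[0,0,-5,0,0],[0,0,-5,0,0],[0,0,-5,0,0],[0,0,-4,0,0],[0,0,-3,0,0],[0,0,0,0,0],[0,0,0,0,0],[0,0,0,0,0]]'; python3 - <<'E'
from h import *
from scipy.optimize import least_squares as LS
for n in ['side','scene']:
    im,d=optics.snapshot(n); W=world(n,d); C=im.astype(int); cv2.imwrite(f'pics/{n}7.png',im)
    G=W[(abs(W[...,0]-587)<22)&(W[...,1]>70)&(W[...,1]<160)&(W[...,2]>80)&(W[...,2]<111)&(C.max(2)<60)&(d>0)]
    print(n,'grip end',np.percentile(G[:,1],[99,99.5]))
    # rod/collar: non-dark between bushing and grip
    Rr=W[(abs(W[...,0]-588)<12)&(W[...,1]>-95)&(W[...,1]<75)&(W[...,2]>95)&(W[...,2]<108)&(d>0)]
    if len(Rr)>20: q=LS(lambda q:np.hypot(Rr[:,0]-q[0]-q[1]*(Rr[:,1]),Rr[:,2]-q[2]-q[3]*Rr[:,1])-9,[587,-.03,95,0],loss='soft_l1'); print('rod',len(Rr),q.x.round(4))
    m=(abs(W[...,0]-594)<70)&(abs(W[...,1]+199)<58)&(C[...,2]-C[...,0]>45)&(C[...,1]-C[...,0]>20)&(d>0)
    Q=W[m]; 
    if len(Q): print('core',len(Q),np.percentile(Q,[2,50,98],axis=0).round().tolist())
    print([(np.round(a['at']).tolist(),round(a['score'],2)) for a in optics.search_frame(n,'core_center')])
a=cv2.imread('pics/scene7.png')[160:320,210:430]; b=cv2.imread('pics/side7.png')[160:400,220:420]
cv2.imwrite('pics/c7.png',np.hstack([cv2.resize(a,(460,335),interpolation=3),cv2.resize(b,(280,335),interpolation=3)]))
E
```

```text
time: 13.45
tool_pos: [583.9, 82.6, 37.1]
tcp_rot: [-180.0, 0.0, 1.9]
ft_force: [-0.3, 1.6, -0.8]
finger_gap: 24.6
time: 14.45
tool_pos: [583.0, 112.6, 37.2]
tcp_rot: [-180.0, -0.0, 1.9]
ft_force: [-0.3, -0.3, -0.9]
finger_gap: 24.7
side grip end [141.08633767 141.23939037]
[([438.0, -37.0, 29.0], 0.67), ([527.0, -376.0, 31.0], 0.63), ([548.0, -136.0, 56.0], 0.56)]
scene grip end [141.37410842 141.60938754]
rod 859 [ 5.861627e+02 -3.380000e-02  9.439520e+01 -0.000000e+00]
core 706 [[584.0, -236.0, 36.0], [605.0, -191.0, 67.0], [613.0, -153.0, 96.0]]
[([606.0, -189.0, 68.0], 0.93), ([562.0, -352.0, 31.0], 0.93), ([444.0, -46.0, 34.0], 0.9), ([729.0, -369.0, 35.0], 0.9)]
```

View pics/c7.png

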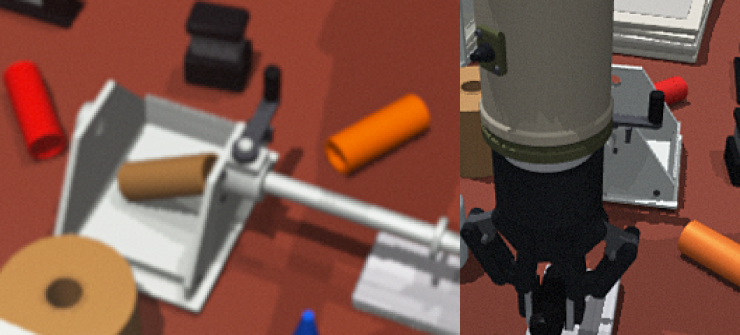

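```bash
python3 -m pendant '[[0,0,0,0,0],[0,0,0,0,0],[0,0,0,0,0]]'; python3 - <<'E'
from h import *
n='scene'
im,d=optics.snapshot(n); W=world(n,d); C=im.astype(int); cv2.imwrite(f'pics/{n}8.png',im)
m=(abs(W[...,0]-594)<70)&(abs(W[...,1]+199)<62)&(C[...,2]-C[...,0]>45)&(C[...,1]-C[...,0]>20)&(d>0)
Q=W[m]; print('core',len(Q),np.percentile(Q,[2,50,98],axis=0).round().tolist())
for y in range(-260,-130,10):
    S=Q[abs(Q[:,1]-y)<5]
    if len(S): print(y,len(S),S[:,0].mean().round(),np.percentile(S[:,2],[5,95]).round())
m=(abs(W[...,0]-594)<50)&(W[...,2]>60)&(W[...,2]<112)&(W[...,1]>-150)&(W[...,1]<-120)&(C.min(2)>90)
h=np.histogram(W[m][:,1],np.arange(-150,-119,2)); print(h)
cv2.imwrite('pics/c8.png',cv2.resize(im[190:310,230:350],(600,600),interpolation=3))
E
```

```text
time: 14.95
tool_pos: [583.0, 112.5, 37.2]
tcp_rot: [180.0, -0.0, 1.9]
ft_force: [-0.5, 0.4, -1.4]
finger_gap: 24.4
core 707 [[584.0, -236.0, 36.0], [606.0, -191.0, 67.0], [613.0, -153.0, 96.0]]
-240 22 600.0 [40. 49.]
-230 69 604.0 [35. 54.]
-220 74 605.0 [34. 60.]
-210 77 605.0 [40. 66.]
-200 83 605.0 [47. 72.]
-190 81 604.0 [55. 79.]
-180 84 604.0 [60. 86.]
-170 79 603.0 [64. 91.]
-160 111 600.0 [67. 98.]
-150 27 607.0 [73. 93.]
(array([ 4,  0,  0,  0,  0,  0,  8, 13, 24, 33, 13,  6, 13, 10, 11]), array([-150, -148, -146, -144, -142, -140, -138, -136, -134, -132, -130,
       -128, -126, -124, -122, -120]))
```

View pics/c8.png

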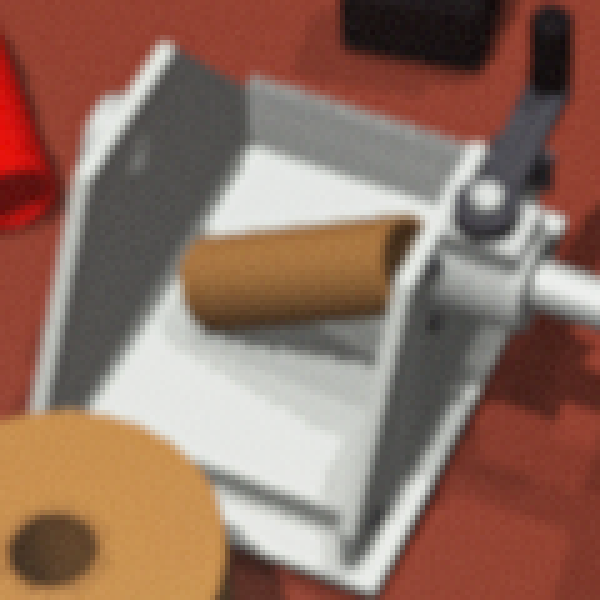

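```bash
python3 -m pendant '[[0,0,-2,0,0],[0,0,-2,0,0],[0,0,-1,0,0],[0,0,0,0,0],[0,0,0,0,0]]'; cat > core.py <<'E'
from h import *
from scipy.optimize import least_squares as LS
n='scene'
im,d=optics.snapshot(n); W=world(n,d); C=im.astype(int)
m=(abs(W[...,0]-594)<70)&(abs(W[...,1]+199)<62)&(C[...,2]-C[...,0]>45)&(C[...,1]-C[...,0]>20)&(d>0)
Q=W[m]
def f(q):
    c=np.array([q[0],-195,q[1]]); a=np.array([q[2],1,q[3]]); a/=np.linalg.norm(a)
    v=Q-c; return np.linalg.norm(v-np.outer(v@a,a),axis=1)-19
q=LS(f,[594,60,0,.5],loss='soft_l1').x; a=np.array([q[2],1,q[3]]); a/=np.linalg.norm(a)
t=(Q-np.array([q[0],-195,q[1]]))@a; t=np.percentile(t,[1,99]); c=np.array([q[0],-195,q[1]])
print('axis',a.round(3),'tilt',np.degrees(np.arcsin(a[2])).round(1),'ends',(c+a*t[0]).round(1),(c+a*t[1]).round(1),'len',np.ptp(t).round(1),'rms',np.std(f(q)).round(2))
G=W[(abs(W[...,0]-587)<22)&(W[...,1]>70)&(W[...,1]<165)&(W[...,2]>80)&(W[...,2]<111)&(C.max(2)<60)&(d>0)]
print('grip end',np.percentile(G[:,1],99.5).round(1))
E
python3 core.py
```

```text
time: 15.5
tool_pos: [582.8, 117.9, 37.2]
tcp_rot: [-180.0, 0.0, 1.9]
ft_force: [-0.3, 0.2, -0.9]
finger_gap: 24.4
axis [-0.026  0.847  0.531] tilt 32.1 ends [ 594.  -229.9   29.9] [ 591.5 -147.1   81.8] len 97.7 rms 1.56
grip end 147.0
```

```bash
python3 -m pendant '[[0,0,4,0,0],[0,0,6,0,0],[0,0,6,0,0],[0,0,6,0,0],[0,0,6,0,0],[0,0,5,0,0],[0,0,4,0,0],[0,0,3,0,0],[0,0,0,0,0]]'; python3 core.py
```

```text
time: 16.45
tool_pos: [584.3, 77.1, 37.2]
tcp_rot: [180.0, -0.0, 1.9]
ft_force: [0.6, -0.6, -0.8]
finger_gap: 24.7
axis [-0.038  0.837  0.546] tilt 33.1 ends [ 594.7 -239.    28.7] [ 590.9 -156.7   82.4] len 98.3 rms 1.6
grip end 106.5
```

```bash
python3 -m pendant '[[0,0,3,0,0],[0,0,3,0,0],[0,0,0,0,0],[0,0,-22,0,0],[0,0,-18,0,0],[0,0,-4,0,0],[0,0,0,0,0],[0,0,0,0,0],[0,0,0,0,0],[0,0,0,0,0]]'; python3 core.py
```

```text
time: 17.5
tool_pos: [583.0, 115.0, 37.2]
tcp_rot: [180.0, -0.0, 1.9]
ft_force: [0.6, 0.2, -1.9]
finger_gap: 24.7
axis [-0.035  0.999  0.01 ] tilt 0.6 ends [ 594.3 -237.6   30.8] [ 591.5 -156.6   31.6] len 81.1 rms 1.8
grip end 144.1
```

```bash
python3 - <<'E'
from h import *
from scipy.optimize import least_squares as LS
im,d=optics.snapshot('scene'); W=world('scene',d); C=im.astype(int)
K=W[(abs(W[...,0]-530)<30)&(abs(W[...,1]+120)<30)&(W[...,2]>133)&(W[...,2]<162)&(C.max(2)<70)&(d>0)]
print('knob',LS(lambda q:np.hypot(K[:,0]-q[0],K[:,1]-q[1])-8,[530,-121],loss='soft_l1').x.round(1))
Rr=W[(abs(W[...,0]-588)<12)&(W[...,1]>-90)&(W[...,1]<30)&(W[...,2]>92)&(W[...,2]<108)&(d>0)]
print('rod x0,dx/dy,z0,dz/dy',LS(lambda q:np.hypot(Rr[:,0]-q[0]-q[1]*Rr[:,1],Rr[:,2]-q[2]-q[3]*Rr[:,1])-9,[587,-.03,95,0.01],loss='soft_l1').x.round(3))
print(r.sense()['ft_force'].round(1),r.sense()['tool_pos'].round(1))
cv2.imwrite('pics/c9.png',cv2.resize(im[170:320,210:470],(780,450),interpolation=3))
E
```

```text
knob [ 528.  -121.6]
rod x0,dx/dy,z0,dz/dy [ 5.85905e+02 -3.30000e-02  9.43860e+01 -1.00000e-03]
[ 0.3 -0.  -1.5] [583.  115.1  37.2]
```

View pics/c9.png

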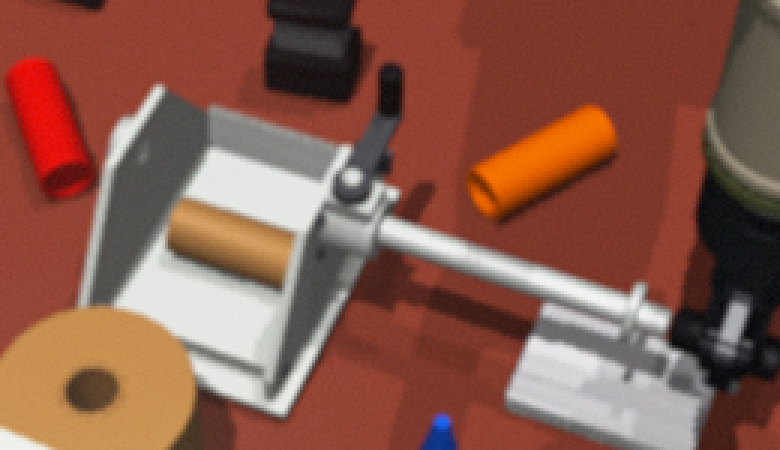

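The picture shows the core lying flat in the tray, around (230,245). The lever stands square with its knob at (390,90). The spindle runs straight out of the bushing, held by its grip.

```bash
python3 -c "
from bench import hand_in; print(hand_in())"
```

```text
the job is handed in; nothing more can be done
None
```

The job is done and handed in at about 17.6 s of the 51 s allowed. The keeper lever is square to the spindle. The spindle is held in line with its bore, with its inner end inside the bushing, and the core lies in the tray.

**What I did:** I grasped the keeper knob, swung it about 95° to the front and let go. Then I drew the spindle out about 151 mm by its hand grip, with wrist forces of about 3 N or less at every reading.

**Last checks:**
- **Lever:** the knob is within about 1 mm of the square position.
- **Spindle:** I put its inner end at dispenser y ≈ 73 mm (±3), worked out from the grip's position. That leaves about 27 mm in the bushing. The rod lies along the bore (slope -0.033 in x, -0.001 in z) and the wrist force is about 1.5 N.
- **Core:** it lies flat, with its centre about 31 mm above the desk.

**What went wrong or disagreed:**
- **Gripper offset:** the real fingertips were about 38 mm short of the reported TCP. The first close on the knob shut on air above it, touching nothing, and I allowed for the offset after that.
- **Core jam:** after the first pull the core stuck at a slant between the tray floor and the near side plate. I slid the spindle back in about 46 mm to push the core clear, then drew it out again quickly, and the core dropped. So the spindle did not come out in one single pull.

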